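# Lay the drained oilstone in its bed and clamp it

## Task

Make the oilstone ready for dressing screwdriver blades: it stands on end on the drain plate of its holder. It is wet with oil, so do not pinch or lift it: with closed fingers push it gently near its top so that it topples onto the green bed of the holder, then push the sliding jaw by its black thumb tab towards the bed until the stone is pressed home against the fixed stop and the jaw sits against the stone. Leave everything else on the desk where it is.

Things in the scene. Friction and masses are not known exactly. Their poses are not given: they have to be found in the camera images.
- holder: slate-grey metal oilstone holder, 50 x 186 mm, fixed to the desk. Origin on the desk under its centre line; z up, y runs along it from the jaw end (-y) to the fixed stop (+y). Flat top at z = 12 mm. Along y: jaw groove -96 to -46 mm, slotted steel drain plate -46 to -2, green bed 0 to 70 (all flush), face of the steel stop at 70. Side fences 4 mm high, inner faces 38 mm apart, y -47 to 75 mm
- oilstone: dark grey oilstone, a plain bar 22 x 68 x 13 mm (x, y, z), about 70 g. Origin at the centre of one broad 22 x 68 face. At the start it stands free on its small end on the drain plate, y axis up, top 80 mm above the desk, broad faces square to the holder's y axis within 4 degrees; 25 to 45 mm of space behind it to the jaw
- stone_mid (a point): the centre of the oilstone; axes as those of the oilstone. (On the way to it: a higher side desk stands at the left, beside the arm's start; raise the arm about 0.15 m before swinging in)
- bed_home (a point): where the stone's centre lies when it is home: holder x 0, y 36, z 18.5 mm; axes as the holder. The stop beyond it is 9 mm higher than the holder's flat top
- jaw_tab (a point): middle of the rear (-y) face of the jaw's black thumb tab. The tab is 30 mm wide, 5.5 mm thick and reaches 28 mm above the holder's flat top; this point is 20 mm above it. The whole steel jaw is 18 mm long, 36 mm wide, 9 mm high. It slides stiffly (about 2.5 N, a little more with the stone) and stays where it is left
- jaw (a joint): travel of the sliding jaw towards the stop, in m: 0 fully back, at the start 0 to 0.010. Its face lies at holder y = -66 mm + travel; with the 68 mm stone held square against the stop (stone from y = 2 to 70 mm) the travel is 0.068. Without a stone it could run to 0.080
- pot_blue: small black oil cup with a blue cap, 37 mm across, 32 mm tall, on the brown leather pad beyond the stop end of the holder; leave it alone. Origin under its middle
- loupe: black eye loupe standing on its rim, 38 mm across, 32 mm tall, on the leather pad left of the holder; leave it alone. Origin under its middle
- tin_large: round parts tin with a window lid, 62 mm across, 24 mm tall, left of the holder; leave it alone. Origin under its middle
- rinse_bottle: light blue rinse bottle with a white cap, 29 mm across, 62 mm tall, on the leather pad left of the holder; leave it alone. Origin under its middle
- pot_red: small black oil cup with a red cap, 37 mm across, 32 mm tall, right of the holder; leave it alone. Origin under its middle
- driver_green: watchmaker's screwdriver with a green band, 94 mm long, lying on the far side of the holder; leave it alone. Origin under its middle
- tin_small: small round parts tin with a window lid, 36 mm across, 16 mm tall, right of the holder; leave it alone. Origin under its middle
There are look-alikes about, which are no part of the job. Several things have the shape of the oilstone; the one meant has the colours described above.

How it is judged (in metres and radians):
On the way:
1. the stone has been toppled and lies flat on the bed between the fences with its centre past the drain plate, before the jaw is moved up (angle between stone_mid's own y axis and vertical between 1.47 and 1.67 rad and z of stone_mid in the frame of holder below 0.0215 m and x of stone_mid in the frame of holder between -0.009 and 0.009 m and angle between the y axis of oilstone and the y axis of holder, either way round below 0.15 rad and y of stone_mid in the frame of holder above 0 m and value of joint jaw below 0.025 m), for 0.2 s.
At the end, for the whole second after the job is handed in: the stone lies flat on the bed (within 6 degrees of level), within 9 mm of the centre line and 4.5 degrees of square, its centre no more than 2 mm short of home against the stop, the jaw against it (travel within 2 mm of the 68 mm that holds a square stone), at rest (angle between stone_mid's own y axis and vertical between 1.47 and 1.67 rad and z of stone_mid in the frame of holder below 0.0215 m and x of stone_mid in the frame of holder between -0.009 and 0.009 m and angle between the y axis of oilstone and the y axis of holder, either way round below 0.15 rad and angle between the y axis of oilstone and the y axis of holder, either way round below 0.08 rad and y of stone_mid in the frame of holder above 0.034 m and value of joint jaw above 0.066 m and linear speed of oilstone below 0.01 m/s); the robot touches nothing.
It fails at once if the stone was lifted (height (world z) of stone_mid above 0.058 m or (angle between stone_mid's own y axis and vertical between 1.3 and 1.84 rad and height (world z) of stone_mid above 0.036 m)).
It fails at once if the stone was pinched or shoved hard (over 20 N from the fingers) (contact force between the fingers and oilstone above 20 N).
It fails at once if something else on the desk was moved more than 12 mm (distance of any of pot_blue, loupe, tin_large, rinse_bottle, pot_red, driver_green, tin_small from where it was at the start of the episode above 0.012 m).
It also fails if it takes over 48 s, if anything falls off the work surface, if the arm or the gripper's body presses on something with over 40 N, if the wrist force passes 120 N, or if a joint passes its speed limit or range.

## Robot

A 6-joint arm with a two-finger parallel gripper is mounted at the origin on a cart in front of the work surface, level with it; the furniture and walls round the work are solid. World frame = base frame: x ahead of the robot, y to its left, z up, the work surface at z = 0. Lengths are in m, angles in degrees, forces in N, time in s.
With the tool pointing down it reaches from about 0.35 to 0.875 m from the base axis. Payload 4.2 kg.
Tool frame: the origin (TCP) lies at the very end of the fingers, on their centre line; the grasp point (between the pads) lies 19 mm behind it; z points along the fingers, y is the line along which they close (so a half turn about z gives the same grasp; the last joint's range is limited). The gripper opens to 87 mm and grips with 3 to 60 N. Pads are 19 mm wide; open, the fingers measure 117 mm over their backs; the gripper's body (75 mm by 190 mm) begins 51 mm behind the grasp point.
Start: joints at [83.514, 22.042, 0.453, 0, -68.411, -14.817], TCP at [0.227, 0.582, 0.223] pointing down, gripper open.
Joint ranges: [-179.83, 179.83], [-69.29, 118.12], [-61.27, 80.66], [-181.25, 117.63], [-171.15, -9.14], [-177.46, 177.46]. Speed limits (degrees/s): [159.86, 159.86, 180, 180, 180, 180].

## Interface

Orientations are given as a 3x3 rotation matrix whose columns are the frame's x, y, z axes.
In Python, from station import sense, cams, r gives the robot as it stands. The module is installed in compiled form; this text tells all that it offers.
- The arm moves only by the tool step_arm, never from a script. Its argument "targets" is text: rows parted by semicolons, each of 4 numbers parted by spaces: the shift along the tool's x, y, z in cm, then the turn about the tool's z in degrees. In form: x y z turn; .... A call has 1 to 12 rows; each row shifts and turns the commanded pose from where the row before left it, along the tool's axes as they then stand; what a row does not reach is not made up. A row lasts 1/12 s, in which the tool goes at most 41.7 mm and 7.16 degrees, less where a joint would pass 70% of its speed; a pose out of reach is approached as far as the arm can. A call with a gripper value outside its range is refused whole. "claw" is the finger opening in cm, from 0 to 8.7, set as the call begins (left out, the last holds). The fingers move at their own pace and stop on an object; the grip force is fixed at half the most. Time passes only in rows, so rows that do not move let the fingers close. It gives the time, the measured TCP pose, the force, the opening and the grip force at its end, in the units of the state.
- sense(): the state, without advancing time (a new reading comes with each control period).
- cams.capture(name): name is "side" or "top" or "wrist"; returns a dict with "frame" (480x640x3 uint8, blue, green, red), "vertical_fov" (degrees; the focal length in pixels is half the picture's height over the tangent of half this angle, whatever the lens; pixels are square), "cx", "cy" (the principal point, pixels), "dist_coeffs" ([k1, k2, p1, p2, k3] as OpenCV has them; the pictures are not rectified), "eye" and "rotation" of the camera in the world; the wrist camera has in their place "tool_from_camera" (4x4, takes a point from camera to tool coordinates, whose origin is the TCP and whose axes are the flange's). Camera axes: x right, y down, z forward; pixel columns grow to the right and rows downward; lengths in m; the calibration is good to about 2 mm. A picture is of the moment at which its call begins: read the wrist's pose just before it. There is no depth.
- r.finish_job(): hands the job in; it is judged then, once.
The state is a dict: "time_s": time; "joints": joint angles; "joint_velocities": joint speeds; "effort": joint torques, N m; "tcp_pos": TCP position; "ee_rot": TCP orientation; "wrist_force": force on the tool from outside, world axes, zero at the start; "moment": the same for the moment, N m; "gripper_width": opening from 0.0 (shut) to 1.0 (fully open); "gripper_force": force on a finger pad.
Only numpy, scipy, OpenCV 4.12 (cv2) and the standard library are available. Lean on these libraries where they do the work, as an engineer would, in place of code of your own. Each camera call takes 0.05 s, during which the arm holds its last target. There are 200 camera calls.

## Working session

There is one attempt and no reset: what is moved stays moved. The work goes in short steps, Python scripts to look and compute and a tool call to move; the robot and the scene stay as the last step left them, time stands still between calls to the robot, and variables do not carry over. Pictures are saved under pics/ and viewed, at most 11 in all, crops included, and the job is handed in when it is done.

Besides the shell and the picture viewer there is one more tool, called after "Emit:" as name(argument=value, ...) on one line, values as JSON. step_arm: Moves the arm, as the interface text tells. Its arguments: {"type":"object","properties":{"targets":{"type":"string"},"claw":{"type":"number"}},"required":["targets"]}

```bash
mkdir -p pics
cat > h.py <<'E'
import numpy as np, cv2, pickle
from station import sense, cams, r
def K(c):
    f=240/np.tan(np.radians(c["vertical_fov"]/2)); return np.array([[f,0,c["cx"]],[0,f,c["cy"]],[0,0,1.]])
def pose(c,s=None):
    if "eye" in c: return np.array(c["eye"]),np.array(c["rotation"])
    T=np.array(c["tool_from_camera"]);R=np.array(s["ee_rot"]);return np.array(s["tcp_pos"])+R@T[:3,3],R@T[:3,:3]
def ray(c,uv,s=None):
    e,R=pose(c,s);p=cv2.undistortPoints(np.array(uv,float).reshape(-1,1,2),K(c),np.array(c["dist_coeffs"],float)).reshape(-1,2)
    return e,(R@np.c_[p,np.ones(len(p))].T).T
def plane(c,uv,z,s=None):
    e,d=ray(c,uv,s);return e+d*((z-e[2])/d[:,2])[:,None]
def proj(c,P,s=None):
    e,R=pose(c,s);q=(np.array(P,float).reshape(-1,3)-e)@R
    return cv2.projectPoints(q,np.zeros(3),np.zeros(3),K(c),np.array(c["dist_coeffs"],float))[0].reshape(-1,2)
def shot(n,tag):
    s=sense();c=cams.capture(n);pickle.dump((c,s),open(f"pics/{tag}.pkl","wb"));cv2.imwrite(f"pics/{tag}.png",c["frame"]);return c,s
def load(tag): return pickle.load(open(f"pics/{tag}.pkl","rb"))
E
python3 - <<'E'
from h import *
for n in("top","side"):
    c,s=shot(n,n+"0");print(n,c["eye"],np.array(c["rotation"])[:,2],c["vertical_fov"])
print(s["ee_rot"],s["time_s"])
E
```

```text
top [ 0.4294284  -0.14288635  1.12112346] [ 0.09978317 -0.00226737 -0.99500662] 50.736189697159304
side [ 0.019065   -1.19031454  0.54570172] [ 0.40508735  0.82525397 -0.39352271] 46.728709694812935
[[ 9.31602827e-01 -3.63477186e-01 -7.13292672e-04]
 [-3.63477880e-01 -9.31600686e-01 -1.99816652e-03]
 [ 6.17840017e-05  2.12076369e-03 -9.99997749e-01]] 0.05
```

View pics/top0.png

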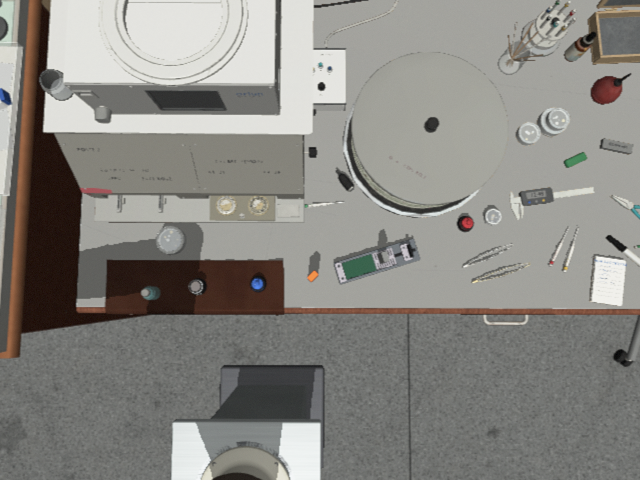

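View pics/side0.png

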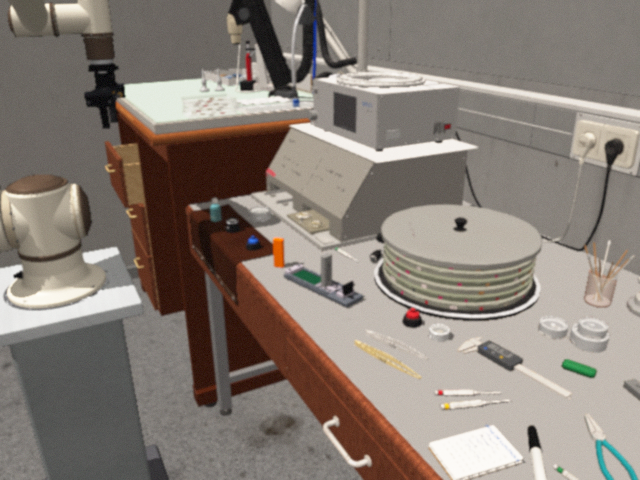

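Run:
```python
from h import *
c,s=load("top0");d,_=load("side0")
a=cv2.resize(c["frame"][225:295,300:430],(780,420),interpolation=cv2.INTER_CUBIC)
b=cv2.resize(d["frame"][228:312,265:375],(236,180),interpolation=cv2.INTER_CUBIC)
o=np.zeros((600,780,3),np.uint8);o[:420]=a;o[420:,:236]=b
e=cv2.resize(d["frame"][228:312,265:375],(780,596),interpolation=cv2.INTER_CUBIC)
cv2.imwrite("pics/c1.png",a);cv2.imwrite("pics/c2.png",e)
hsv=cv2.cvtColor(c["frame"],cv2.COLOR_BGR2HSV)
m=cv2.inRange(hsv,(60,80,40),(95,255,200));m[:, :320]=0;m[:225]=0;m[300:]=0;m[:,430:]=0
q=cv2.findContours(m,0,2)[0];q=max(q,key=cv2.contourArea);R=cv2.minAreaRect(q);print(R)
B=plane(c,cv2.boxPoints(R),0.012);print(B)
```

```text
((358.4662170410156, 266.29180908203125), (16.464778900146484, 29.94681167602539), 72.6459732055664)
[[ 0.49128898 -0.20414931  0.012     ]
 [ 0.51114487 -0.26699213  0.012     ]
 [ 0.47668222 -0.27749169  0.012     ]
 [ 0.45695283 -0.21482137  0.012     ]]
```

View pics/c1.png

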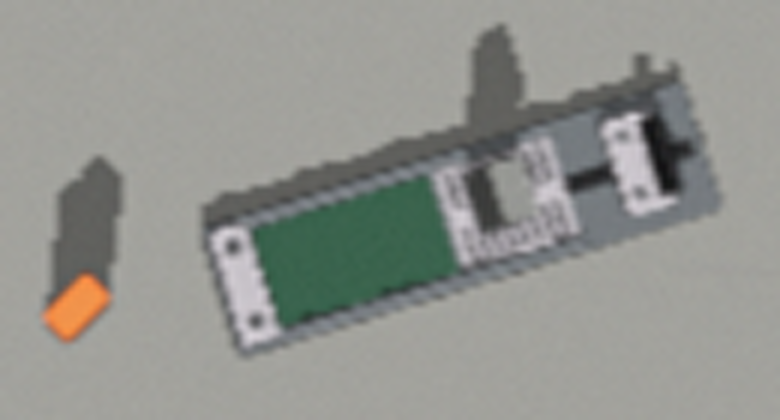

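View pics/c2.png

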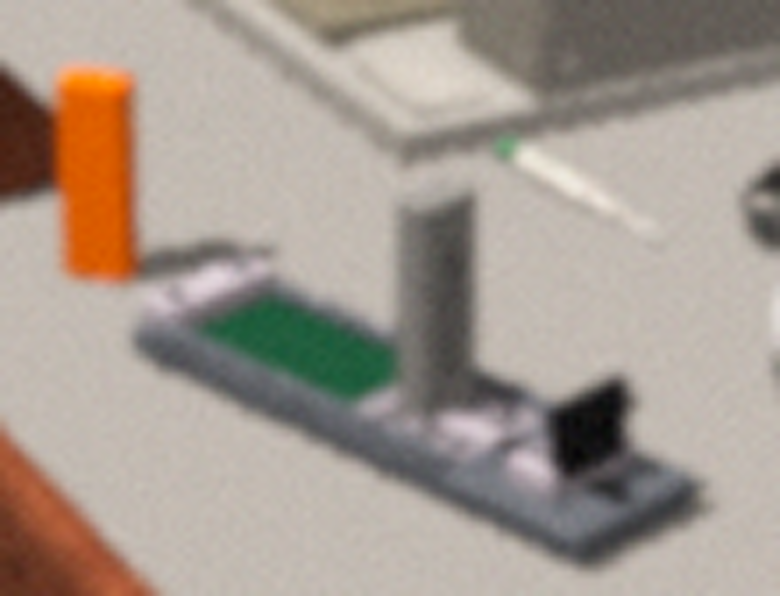

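The target is the dark grey bar standing on the drain plate (top view about (386,256), side view about (326,270)). The orange standing bar (313,270), the grey lying bar (617,146) and the green lying bar (575,159) are look-alikes: wrong colour, or not on the holder. The crops confirm this. The stop is at the left end and the jaw with its black tab is at the right end, near (410,250).

Run:
```python
from h import *
c,s=load("top0")
w,s=shot("wrist","w0");print(np.round(w["tool_from_camera"],3),w["vertical_fov"])
O=np.array([.4945,-.2742,0]);th=np.radians(17.5);H=np.array([[np.cos(th),-np.sin(th),0],[np.sin(th),np.cos(th),0],[0,0,1]])
def hol(p):return np.round((p-O)@H*1000,1)
px=lambda x,y:(300+x/6-.4,225+y/6-.4)
print("stone top",hol(plane(c,[px(515,187)],.08)))
print("stop outer, jaw outer",hol(plane(c,[px(210,225),px(245,350),px(718,208),px(683,85)],.012)))
print("tab top rear",hol(plane(c,[px(660,115),px(680,190)],.040)))
d,s2=load("side0")
print("side stone top", hol(plane(d,[(265+437/7.09,228+195/7.09)],.08)))
print("cake edge",plane(c,[(430,215)],.0),"orange",plane(c,[(313,276)],.07),"front desk",plane(c,[(380,309)],0))
```

```text
[[-0.001 -0.957 -0.291  0.079]
 [ 1.    -0.001 -0.    -0.   ]
 [-0.    -0.291  0.957 -0.163]
 [ 0.     0.     0.     1.   ]] 68.07157904597103
stone top [[  2.7 -18.   80. ]]
stop outer, jaw outer [[ 24.3  82.2  12. ]
 [-22.9  83.7  12. ]
 [-25.  -97.2  12. ]
 [ 21.7 -99.3  12. ]]
tab top rear [[ 12.8 -81.8  40. ]
 [-14.8 -80.2  40. ]]
side stone top [[  0.9 -19.6  80. ]]
cake edge [[ 0.59994747 -0.40267707  0.        ]] orange [[ 0.46068123 -0.14136833  0.07      ]] front desk [[ 0.39091701 -0.28873402  0.        ]]
```

Emit:
step_arm(targets="0 0 -4 0; 0 0 -4 0; 0 0 -4 0; 0 0 -4 0", claw=0)

```text
time_s: 0.48
tcp_pos: [0.2269, 0.5817, 0.3841]
ee_rot: [[0.932, -0.363, -0.0], [-0.363, -0.932, -0.001], [0.0, 0.001, -1.0]]
wrist_force: [-0.1, 1.7, 1.2]
gripper_width: 0.782
gripper_force: 0.0
```

Emit:
step_arm(targets="2.5 2 0 0; 2.5 2 0 0; 2.5 2 0 0; 2.5 2 0 0; 2.5 2 0 0; 2.5 2 0 0; 2.5 2 0 0; 2.5 2 0 0; 2.5 2 0 0; 2.5 2 0 0; 2.5 2 0 0; 2.5 2 0 0")

```text
time_s: 1.48
tcp_pos: [0.4196, 0.2481, 0.3824]
ee_rot: [[0.932, -0.363, -0.0], [-0.363, -0.932, 0.0], [-0.0, 0.0, -1.0]]
wrist_force: [1.0, 0.7, 0.0]
gripper_width: 0.006
gripper_force: 0.0
```

Emit:
step_arm(targets="1.82 3.11 0 0; 1.82 3.11 0 0; 1.82 3.11 0 0; 1.82 3.11 0 0; 1.82 3.11 0 0; 1.82 3.11 0 0; 1.82 3.11 0 0; 1.82 3.11 0 0; 1.82 3.11 0 0; 1.82 3.11 0 0; 1.82 3.11 0 0; 1.82 3.11 0 0")

```text
time_s: 2.48
tcp_pos: [0.4869, -0.1791, 0.3824]
ee_rot: [[0.932, -0.363, -0.0], [-0.363, -0.932, 0.0], [-0.0, -0.0, -1.0]]
wrist_force: [1.0, 0.2, 0.3]
gripper_width: 0.008
gripper_force: 0.0
```

Emit:
step_arm(targets="1.82 3.11 0 0; 1.82 3.11 0 0; 1.82 3.11 0 0; 1.82 3.11 0 0; 0 0 0 7.1; 0 0 0 7.1; 0 0 0 7.1; 0 0 0 7.1; 0 0 0 7.1; 0 0 0 7.1; 0 0 0 7.1; 0 0 0 7.1")

```text
time_s: 3.48
tcp_pos: [0.5097, -0.3196, 0.382]
ee_rot: [[0.2, -0.98, -0.001], [-0.98, -0.2, 0.001], [-0.001, 0.001, -1.0]]
wrist_force: [0.1, -0.9, -0.4]
gripper_width: 0.005
gripper_force: 0.0
```

Emit:
step_arm(targets="0 0 0 7.1; 0 0 0 7.1; 0 0 0 7.1; 0 0 0 7.1; 0 0 0 7.1; 0 0 0 7.1; 0 0 0 7.1; 0 0 0 7.1; 0 0 0 7.1; 0 0 0 7.1; 0 0 0 7.1; 0 0 0 6.3")

```text
time_s: 4.48
tcp_pos: [0.5097, -0.3196, 0.3821]
ee_rot: [[-0.956, -0.295, -0.001], [-0.295, 0.956, 0.001], [0.001, 0.001, -1.0]]
wrist_force: [0.5, -0.5, -0.2]
gripper_width: 0.004
gripper_force: 0.0
```

Emit:
step_arm(targets="0 0 3.5 0; 0 0 3.5 0; 0 0 3.5 0; 0 0 3.5 0; 0 0 3.5 0; 0 0 0 0; 0 0 0 0; 0 0 0 0")

```text
time_s: 5.15
tcp_pos: [0.5111, -0.3205, 0.2098]
ee_rot: [[-0.954, -0.301, 0.003], [-0.301, 0.954, -0.002], [-0.002, -0.003, -1.0]]
wrist_force: [0.3, -0.5, 0.1]
gripper_width: 0.006
gripper_force: 0.0
```

Run:
```python
from h import *
c,s=shot("wrist","w1");print(s["tcp_pos"],s["joints"],s["time_s"],s["wrist_force"])
```

```text
[ 0.51114436 -0.3204948   0.20980379] [-16.6889916   20.34525931  -4.04868096   0.08354305 -65.41745537
 -55.8128093 ] 5.15 [ 0.27802718 -0.52058118  0.12075465]
```

View pics/w1.png

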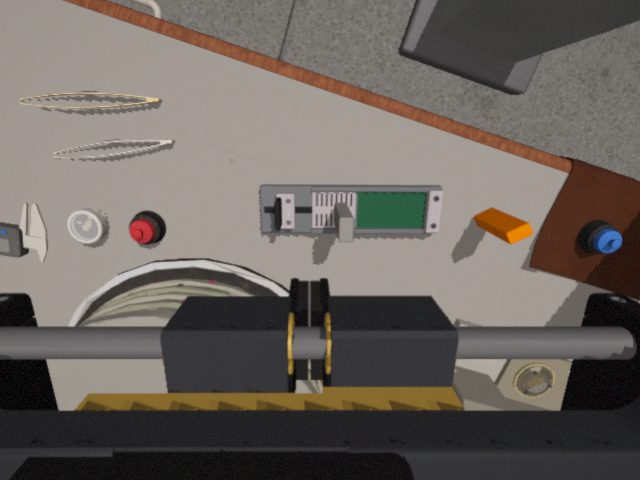

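The picture shows the holder level at about (350,210), the stone standing at (344,222) with its top towards (346,238), and the jaw and tab at (283,210). The orange bar is at (503,225), clear of the stop. I'll measure from this frame.

Run:
```python
from h import *
c,s=load("w1");f=c["frame"]
hsv=cv2.cvtColor(f,cv2.COLOR_BGR2HSV)
m=cv2.inRange(hsv,(60,80,40),(95,255,200));n=np.zeros_like(m);n[170:250,340:440]=m[170:250,340:440]
q=max(cv2.findContours(n,0,2)[0],key=cv2.contourArea);R=cv2.minAreaRect(q);print(R)
B=plane(c,cv2.boxPoints(R),0.012,s);print(np.round(B,4))
cv2.imwrite("pics/w1c.png",cv2.resize(f[175:255,250:450],(800,320),interpolation=cv2.INTER_CUBIC))
```

```text
((391.0, 209.5), (35.0, 68.0), 90.0)
[[ 0.4755 -0.28    0.012 ]
 [ 0.4547 -0.2141  0.012 ]
 [ 0.4888 -0.1997  0.012 ]
 [ 0.5102 -0.2676  0.012 ]]
```

View pics/w1c.png

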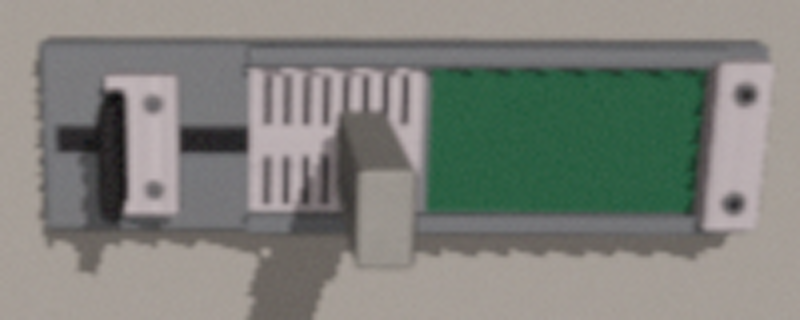

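```bash
cat >> h.py <<'E'
def frame(y0,y70):
    y=(y70-y0);y[2]=0;y/=np.linalg.norm(y);z=np.array([0,0,1.]);x=np.cross(y,z);O=y0.copy();O[2]=0
    return O,np.c_[x,y,z]
E
python3 - <<'E'
from h import *
c,s=load("w1");px=lambda a:[(250+x/4-.4,175+y/4-.4) for x,y in a]
P=plane(c,px([(428,70),(428,212),(705,70),(700,212)]),.012,s)
O,H=frame((P[0]+P[1])/2,(P[2]+P[3])/2)
print("O",O,"ang",np.degrees(np.arctan2(H[1,0],H[0,0])),"green len",np.linalg.norm((P[2]+P[3]-P[0]-P[1])/2),"w",np.linalg.norm(P[0]-P[1]))
hol=lambda p:np.round((p-O)@H*1000,1)
print("stone top",hol(plane(c,px([(358,170),(408,170),(413,267),(357,267)]),.08,s)))
print("drain/holder ends",hol(plane(c,px([(248,140),(42,135)]),.012,s)))
print("jaw face",hol(plane(c,px([(178,80),(178,212)]),.021,s)),"tab",hol(plane(c,px([(100,150),(126,150)]),.04,s)))
print("stop top edges",hol(plane(c,px([(718,65),(770,65),(703,228)]),.021,s)))
np.savez("fr",O=O,H=H)
s=sense();print("tcp",hol(np.array(s["tcp_pos"])),"tool y",np.round(np.array(s["ee_rot"])[:,1]@H,3))
E
```

```text
O [ 0.49334242 -0.27406037  0.        ] ang 17.52789342504121 green len 0.07082602419011962 w 0.037423434367107766
stone top [[ -8.7 -23.6  80. ]
 [ -8.7 -13.1  80. ]
 [ 12.7 -11.3  80. ]
 [ 12.7 -23.3  80. ]]
drain/holder ends [[ -0.5 -46.5  12. ]
 [ -1.8 -99.7  12. ]]
jaw face [[-17.7 -64.   21. ]
 [ 16.3 -64.4  21. ]] tab [[ -4.1 -82.   40. ]
 [ -4.1 -75.8  40. ]]
stop top edges [[-21.4  69.8  21. ]
 [-21.4  82.7  21. ]
 [ 20.5  70.1  21. ]]
tcp [  3.3 -49.8 210.5] tool y [-0.     1.    -0.004]
```

Emit:
step_arm(targets="0.1 0 3 0; 0 0 3 0; 0 0 3 0; 0 0 3 0; 0 0 2 0; 0 0 0.7 0; 0 0 0 0; 0 0 0 0; 0 0 0 0")

```text
time_s: 5.95
tcp_pos: [0.5108, -0.3207, 0.0632]
ee_rot: [[-0.954, -0.301, 0.005], [-0.301, 0.954, -0.002], [-0.004, -0.003, -1.0]]
wrist_force: [0.7, -0.7, 0.0]
gripper_width: 0.0
gripper_force: 0.0
```

Emit:
step_arm(targets="0 0.2 0 0; 0 0.2 0 0; 0 0.2 0 0; 0 0.2 0 0; 0 0.2 0 0; 0 0 0 0")

```text
time_s: 6.45
tcp_pos: [0.5057, -0.3101, 0.0607]
ee_rot: [[-0.954, -0.301, -0.0], [-0.301, 0.954, 0.0], [0.0, 0.0, -1.0]]
wrist_force: [-0.5, -0.2, -0.1]
gripper_width: 0.008
gripper_force: 0.0
```

```bash
cat >> h.py <<'E'
_f=np.load("fr.npz") ;O,H=_f["O"],_f["H"]
hol=lambda p:np.round((np.array(p)-O)@H*1000,1)
def st(): s=sense();print("t",round(s["time_s"],2),"tcp",hol(s["tcp_pos"]),"F hold",np.round(np.array(s["wrist_force"])@H,1))
E
python3 - <<'E'
from h import *
st();shot("wrist","w2")
E
```

```text
t 6.45 tcp [  1.  -38.   60.7] F hold [-0.5 -0.  -0.1]
```

View pics/w2.png

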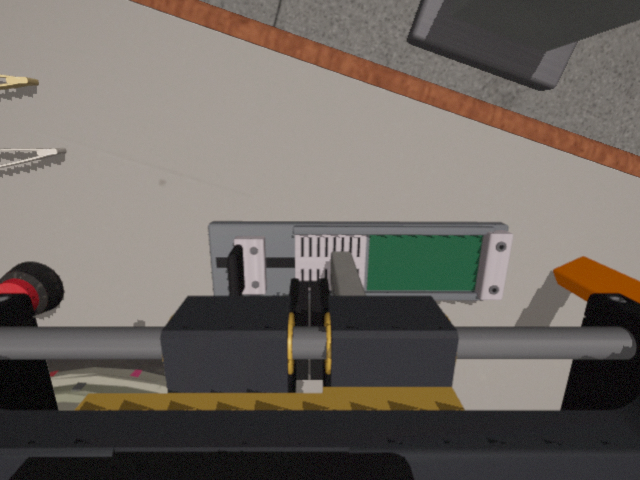

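The picture shows the closed fingers at (310,290), right behind the stone at (345,270), and the stone still standing. I'll keep pushing gently.

Emit:
step_arm(targets="0 0.2 0 0; 0 0.2 0 0; 0 0.2 0 0; 0 0.2 0 0; 0 0.2 0 0; 0 0.2 0 0")

```text
time_s: 7.0
tcp_pos: [0.5022, -0.2988, 0.0605]
ee_rot: [[-0.954, -0.301, -0.0], [-0.301, 0.954, 0.0], [0.0, 0.0, -1.0]]
wrist_force: [-1.4, 0.2, 1.2]
gripper_width: 0.007
gripper_force: 0.0
```

Emit:
step_arm(targets="0 0.2 0 0; 0 0.2 0 0; 0 0.2 0 0; 0 0.2 0 0; 0 0 0 0; 0 0 0 0; 0 0 0 0")

```text
time_s: 7.58
tcp_pos: [0.4999, -0.2914, 0.0606]
ee_rot: [[-0.954, -0.301, 0.0], [-0.301, 0.954, -0.0], [-0.0, -0.0, -1.0]]
wrist_force: [0.5, 0.5, 0.7]
gripper_width: 0.002
gripper_force: 0.0
```

Run:
```python
from h import *
st();shot("wrist","w3");d,_=shot("side","s3")
w=load("w3")[0]["frame"]
a=cv2.resize(w[200:320,190:530],(780,275));b=cv2.resize(d["frame"][228:312,265:375],(419,320),interpolation=cv2.INTER_CUBIC)
o=np.zeros((596,780,3),np.uint8);o[:275]=a;o[276:596,:419]=b;cv2.imwrite("pics/m3.png",o)
```

```text
t 7.58 tcp [  1.1 -18.5  60.6] F hold [0.6 0.3 0.7]
```

View pics/m3.png

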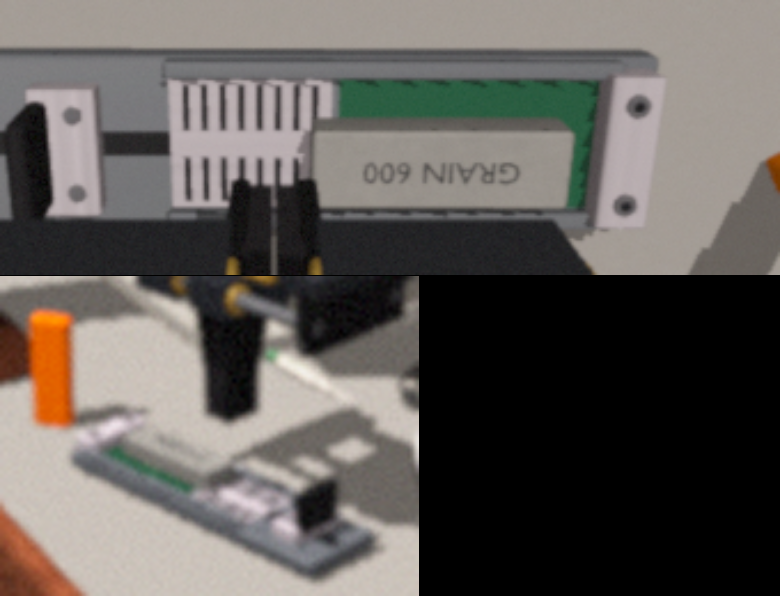

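The stone lies flat on the bed, with its near end at about (326,290) in the wrist frame and a small gap to the stop. It sits towards the far fence, so I'll measure how far off centre it is.

Run:
```python
from h import *
c,s=load("w3");px=lambda a:[(190+x/2.294,200+y/2.294) for x,y in a]
print("stone",hol(plane(c,px([(313,130),(570,132),(573,208),(313,208)]),.025,s)))
print("green x",hol(plane(c,px([(450,80),(600,80)]),.012,s)),"stop",hol(plane(c,px([(602,78)]),.021,s)),"jaw face",hol(plane(c,px([(101,100)]),.021,s)))
```

```text
stone [[-9.  -7.2 25. ]
 [-8.3 59.1 25. ]
 [13.1 62.1 25. ]
 [13.  -6.9 25. ]]
green x [[-18.6  30.2  12. ]
 [-18.5  70.6  12. ]] stop [[-21.7  67.3  21. ]] jaw face [[-15.9 -62.3  21. ]]
```

Emit:
step_arm(targets="0 0 -1 0; 0.1 -2.2 0 0; 0 -2.2 0 0; 0 -2.2 0 0; 0 -2.2 0 0; 0 0 0 0; 0 0 0 0; 0 0 2 0; 0 0 1.5 0; 0 0 1.1 0; 0 0 0 0; 0 0 0 0")

```text
time_s: 8.68
tcp_pos: [0.5251, -0.3751, 0.0244]
ee_rot: [[-0.953, -0.301, -0.001], [-0.301, 0.953, 0.0], [0.001, 0.001, -1.0]]
wrist_force: [-0.1, -0.4, 0.1]
gripper_width: 0.01
gripper_force: 0.0
```

Run:
```python
from h import *
st();shot("wrist","w4");d,_=shot("side","s4")
w=load("w4")[0]["frame"]
a=cv2.resize(w[200:320,190:530],(780,275));b=cv2.resize(d["frame"][228:312,265:375],(419,320),interpolation=cv2.INTER_CUBIC)
o=np.zeros((596,780,3),np.uint8);o[:275]=a;o[276:596,:419]=b;cv2.imwrite("pics/m4.png",o)
```

```text
t 8.68 tcp [-1.000e-01 -1.059e+02  2.440e+01] F hold [-0.2 -0.4  0.1]
```

View pics/m4.png

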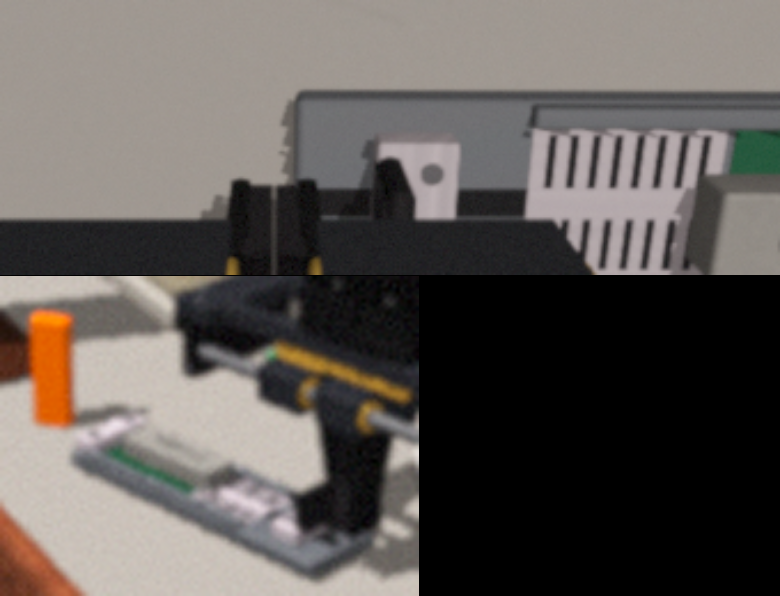

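Emit:
step_arm(targets="0 0.4 0 0; 0 0.4 0 0; 0 0.4 0 0; 0 0.4 0 0; 0 0.4 0 0; 0 0.4 0 0; 0 0.4 0 0; 0 0.4 0 0; 0 0.4 0 0; 0 0.4 0 0")

```text
time_s: 9.62
tcp_pos: [0.5137, -0.3373, 0.0249]
ee_rot: [[-0.954, -0.301, 0.001], [-0.301, 0.954, -0.001], [-0.001, -0.001, -1.0]]
wrist_force: [0.3, -2.0, 1.8]
gripper_width: 0.004
gripper_force: 1.3
```

Emit:
step_arm(targets="0 0.3 0 0; 0 0.3 0 0; 0 0.3 0 0; 0 0.3 0 0; 0 0.3 0 0; 0 0.3 0 0; 0 0.3 0 0; 0 0 0 0")

```text
time_s: 10.28
tcp_pos: [0.507, -0.3167, 0.0245]
ee_rot: [[-0.954, -0.301, -0.0], [-0.301, 0.954, 0.0], [-0.0, 0.0, -1.0]]
wrist_force: [2.1, -1.2, 1.7]
gripper_width: 0.002
gripper_force: 0.8
```

Run:
```python
from h import *
st()
```

```text
t 10.28 tcp [  0.2 -44.8  24.5] F hold [ 1.6 -1.7  1.7]
```

Travel is about 54 mm now. I'll close the rest slowly and watch the force.

Emit:
step_arm(targets="0 0.2 0 0; 0 0.2 0 0; 0 0.2 0 0; 0 0.2 0 0; 0 0.2 0 0; 0 0 0 0")

```text
time_s: 10.78
tcp_pos: [0.504, -0.3075, 0.0245]
ee_rot: [[-0.954, -0.301, -0.0], [-0.301, 0.954, 0.0], [0.0, 0.0, -1.0]]
wrist_force: [2.3, -1.3, -0.1]
gripper_width: 0.004
gripper_force: 0.9
```

Emit:
step_arm(targets="0 0.1 0 0; 0 0.1 0 0; 0 0.1 0 0; 0 0 0 0")

```text
time_s: 11.12
tcp_pos: [0.5031, -0.3049, 0.0244]
ee_rot: [[-0.954, -0.301, -0.0], [-0.301, 0.954, 0.0], [0.0, 0.0, -1.0]]
wrist_force: [2.2, -2.2, 0.1]
gripper_width: 0.008
gripper_force: 1.2
```

Run:
```python
from h import *
st()
```

```text
t 11.12 tcp [  0.  -32.3  24.4] F hold [ 1.5 -2.8  0.1]
```

Emit:
step_arm(targets="0 0.1 0 0; 0 0.1 0 0; 0 0 0 0")

```text
time_s: 11.37
tcp_pos: [0.5025, -0.3029, 0.0245]
ee_rot: [[-0.954, -0.301, -0.0], [-0.301, 0.954, 0.0], [-0.0, 0.0, -1.0]]
wrist_force: [2.6, -2.2, -0.7]
gripper_width: 0.003
gripper_force: 1.2
```

Emit:
step_arm(targets="0 0.1 0 0; 0 0 0 0; 0 0 0 0")

```text
time_s: 11.62
tcp_pos: [0.5022, -0.302, 0.0245]
ee_rot: [[-0.954, -0.301, -0.0], [-0.301, 0.954, 0.0], [0.0, 0.0, -1.0]]
wrist_force: [2.5, -2.1, -0.9]
gripper_width: 0.006
gripper_force: 1.1
```

Run:
```python
from h import *
st()
```

```text
t 11.62 tcp [  0.  -29.3  24.5] F hold [ 1.7 -2.8 -0.9]
```

Emit:
step_arm(targets="0 0.1 0 0; 0 0.1 0 0; 0 0 0 0")

```text
time_s: 11.87
tcp_pos: [0.5016, -0.3001, 0.0245]
ee_rot: [[-0.954, -0.301, -0.0], [-0.301, 0.954, 0.0], [-0.0, 0.0, -1.0]]
wrist_force: [2.7, -1.3, -1.2]
gripper_width: 0.004
gripper_force: 1.2
```

Emit:
step_arm(targets="0 0.1 0 0; 0 0 0 0; 0 0 0 0")

```text
time_s: 12.12
tcp_pos: [0.5012, -0.2992, 0.0245]
ee_rot: [[-0.954, -0.301, -0.0], [-0.301, 0.954, 0.0], [0.0, 0.0, -1.0]]
wrist_force: [2.3, -1.0, -1.1]
gripper_width: 0.005
gripper_force: 1.1
```

Run:
```python
from h import *
st();shot("wrist","w5");d,_=shot("side","s5")
w=load("w5")[0]["frame"]
a=cv2.resize(w[200:320,190:530],(780,275));b=cv2.resize(d["frame"][228:312,265:375],(419,320),interpolation=cv2.INTER_CUBIC)
o=np.zeros((596,780,3),np.uint8);o[:275]=a;o[276:596,:419]=b;cv2.imwrite("pics/m5.png",o)
```

```text
t 12.12 tcp [ -0.1 -26.3  24.5] F hold [ 1.9 -1.7 -1.1]
```

View pics/m5.png

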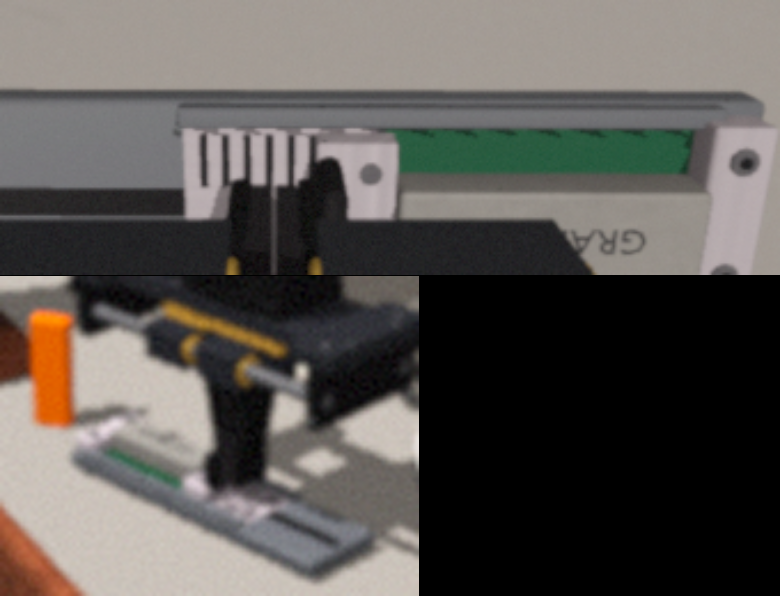

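The picture shows the jaw against the stone at crop x≈400 and the stone's far end at about the stop (x≈708). The force has not risen yet, so I'll press on until it does.

Emit:
step_arm(targets="0 0.1 0 0; 0 0 0 0; 0 0 0 0")

```text
time_s: 12.47
tcp_pos: [0.5011, -0.2989, 0.0246]
ee_rot: [[-0.954, -0.301, 0.0], [-0.301, 0.954, -0.001], [-0.0, -0.001, -1.0]]
wrist_force: [2.7, -4.6, -2.2]
gripper_width: 0.007
gripper_force: 2.5
```

Emit:
step_arm(targets="0 0.1 0 0; 0 0 0 0; 0 0 0 0")

```text
time_s: 12.72
tcp_pos: [0.5012, -0.2988, 0.0246]
ee_rot: [[-0.954, -0.301, 0.001], [-0.301, 0.954, -0.002], [-0.001, -0.002, -1.0]]
wrist_force: [2.6, -7.6, -3.4]
gripper_width: 0.004
gripper_force: 4.2
```

Run:
```python
from h import *
st();c,s=load("w5");px=lambda a:[(190+x/2.294,200+y/2.294) for x,y in a]
print("w5 stone far/near",hol(plane(c,px([(708,205),(401,205)]),.025,s)),"jaw face",hol(plane(c,px([(398,155)]),.021,s)),"stop",hol(plane(c,px([(706,130),(706,215)]),.021,s)))
```

```text
t 12.72 tcp [ -0.  -26.   24.6] F hold [ 0.2 -8.1 -3.4]
w5 stone far/near [[-5.6 69.1 25. ]
 [-5.7  2.4 25. ]] jaw face [[-15.7   1.9  21. ]] stop [[-21.4  68.2  21. ]
 [ -1.3  71.3  21. ]]
```

The force is rising while the position stays fixed, and the jaw face is at y≈2 mm, so the stone is home. Now I'll back off and rise.

Emit:
step_arm(targets="0 0.1 0 0; 0 0 0 0; 0 -0.3 0 0; 0 -1 0 0; 0 -1.5 0 0; 0 0 0 0; 0 0 -2 0; 0 0 -3 0; 0 0 -3 0; 0 0 -3 0; 0 0 0 0; 0 0 0 0")

```text
time_s: 13.72
tcp_pos: [0.5093, -0.3229, 0.1365]
ee_rot: [[-0.954, -0.301, 0.003], [-0.301, 0.954, -0.0], [-0.003, -0.001, -1.0]]
wrist_force: [0.4, -0.1, -1.0]
gripper_width: 0.005
gripper_force: 0.0
```

Run:
```python
from h import *
st();c,s=shot("wrist","w6")
cv2.imwrite("pics/m6.png",c["frame"])
```

```text
t 13.72 tcp [  0.5 -51.4 136.5] F hold [ 0.4 -0.2 -1. ]
```

View pics/m6.png

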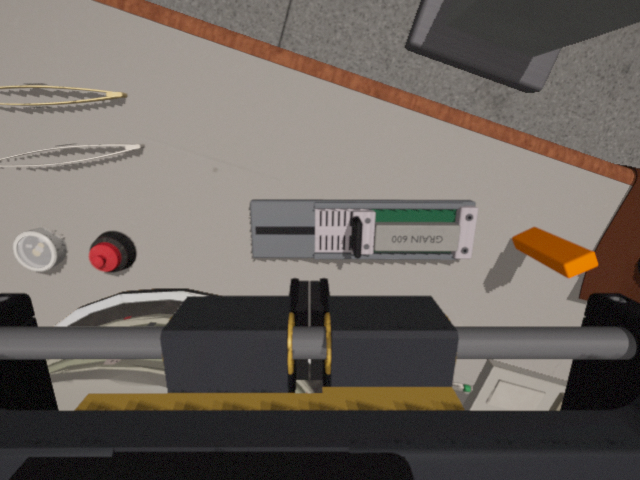

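The stone (375–459, 222–250) sits between the jaw and the stop, square, but visibly off towards the far fence. I'll measure its offset.

Run:
```python
from h import *
c,s=load("w6");f=c["frame"]
for col in(385,395,450):print(col,[tuple(int(v) for v in f[r,col]) for r in range(218,258,2)])
hsv=cv2.cvtColor(f,cv2.COLOR_BGR2HSV);m=cv2.inRange(hsv,(60,80,30),(95,255,220))
for a,b in((380,390),(445,455)):
    rows=[np.where(m[200:260,k])[0]+200 for k in range(a,b)]
    t=np.mean([q.min()-.5 for q in rows]);u=np.mean([q.max()+.5 for q in rows]);k=(a+b)/2
    print("green top/bot",t,u,hol(plane(c,[(k,t)],.012,s)),"stone low edge at 12:",hol(plane(c,[(k,u)],.012,s)),"at 25:",hol(plane(c,[(k,u)],.025,s)))
```

```text
385 [(67, 94, 43), (68, 94, 42), (80, 88, 83), (95, 97, 103), (140, 146, 152), (138, 146, 151), (142, 148, 153), (140, 148, 153), (141, 147, 152), (141, 147, 153), (139, 144, 149), (139, 145, 150), (139, 146, 152), (139, 145, 152), (141, 146, 153), (140, 147, 153), (116, 124, 126), (57, 61, 53), (107, 105, 104), (118, 115, 116)]
395 [(65, 93, 43), (65, 91, 41), (83, 91, 84), (92, 97, 102), (142, 148, 154), (140, 146, 151), (139, 145, 151), (139, 145, 151), (137, 143, 150), (110, 114, 117), (117, 122, 127), (112, 117, 122), (128, 134, 139), (139, 146, 152), (143, 150, 154), (142, 150, 154), (120, 127, 132), (58, 62, 56), (104, 101, 101), (117, 115, 116)]
450 [(67, 94, 45), (62, 91, 42), (80, 92, 78), (93, 96, 100), (139, 145, 150), (140, 147, 153), (140, 145, 152), (140, 147, 153), (141, 146, 153), (140, 147, 152), (140, 148, 154), (140, 146, 153), (139, 146, 151), (143, 148, 156), (139, 145, 151), (139, 147, 152), (122, 129, 135), (60, 64, 57), (96, 95, 93), (115, 113, 112)]
green top/bot 208.9 221.5 [[-19.2  12.   12. ]] stone low edge at 12: [[-8.5 12.7 12. ]] at 25: [[-11.8   9.8  25. ]]
green top/bot 209.5 221.5 [[-18.7  65.5  12. ]] stone low edge at 12: [[-8.5 66.6 12. ]] at 25: [[-11.8  61.3  25. ]]
```

The stone's near edge is at x = -8.5 mm at both ends, so its centre is at +2.5 mm (limit 9) and it is square. The robot is clear, so I'll hand the job in.

```bash
python3 -c "
from h import *
print(r.finish_job())"
```

```text
the job is handed in; nothing more can be done
None
```

The job is handed in (no verdict was returned): the oilstone was toppled onto the bed and pressed against the stop, measured about 2.5 mm off the centre line and square, with the jaw against it and the arm clear.

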